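Snap the lids of three glass-grit jars shut, palest first

ROBOT

A 6-joint arm with a two-finger parallel gripper is mounted at the origin on the work surface; the furniture and walls round the work are solid. World frame = base frame: x ahead of the robot, y to its left, z up, the work surface at z = 0. Lengths are in m, angles in rad, forces in N, time in s.
With the tool pointing down it reaches from about 0.35 to 0.875 m from the base axis. Payload 4.2 kg.
Tool frame: the origin (TCP) lies between the finger pads; the fingertips stand 14 mm ahead of it and the grasp point (between the pads) lies 5 mm behind it (ctrl.tips_ahead is the distance from the TCP to the fingertips, in m); z points along the fingers, y is the line along which they close (so a half turn about z gives the same grasp; the last joint's range is limited). The gripper opens to 85 mm and grips with 20 to 120 N. Pads are 22 mm wide; open, the fingers measure 114 mm over their backs; the gripper's body (76 mm by 85 mm) begins 54 mm behind the grasp point. The pads swing forward as they close: fully open they stand 13 mm farther back than shut.
Start: joints at [-0.957, 0.385, 0.008, 0, -1.194, -0.259], TCP at [0.217, -0.586, 0.245] pointing down, gripper open.
Joint ranges: [-3.14, 3.14], [-1.21, 2.06], [-1.07, 1.41], [-3.16, 2.05], [-2.99, -0.16], [-3.1, 3.1]. Speed limits (rad/s): [2.79, 2.79, 3.14, 3.14, 3.14, 3.14].

INTERFACE

Orientations are given as a unit quaternion [x, y, z, w].
In Python, from bench import ctrl, optics, finish_job gives the robot as it stands.
- The arm moves only by the shell command python3 -m jog 'ROWS' [OPENING] [FORCE]. ROWS is JSON, a list of rows, each an object of numbers: "dx", "dy", "dz": the shift along the world's x, y, z as a fraction of full scale; "rx", "ry", "rz": the turn, a rotation vector about the world's x, y, z as a fraction of full scale. A call has 1 to 12 rows; each row is the pose to reach, as a shift and turn from the pose commanded when the call began; what a row does not reach only later rows make up. Full scale, the value 1, is 0.3 m for a shift and 90 degrees for a turn. A row lasts 1/10 s, in which the tool goes at most 50 mm and 8.59 degrees, less where a joint would pass 70% of its speed; a pose out of reach is approached as far as the arm can. A call with a number of a shift or a turn outside -1 to 1 is refused whole. A call with a gripper value outside its range is refused whole. OPENING is the opening, from -1 (shut) to 1 (fully open), set as the call begins (- or left out, the last holds). The fingers move at their own pace and stop on an object; FORCE is the grip in N (left out, the last holds). Time passes only in rows, so rows that repeat a pose let the fingers close. It gives the time, the measured TCP pose, the force, the opening and the grip force at its end, in the units of the state.
- ctrl.sense(): the state, without advancing time (a new reading comes with each control period).
- optics.grab_frame(name): name is "scene" or "top"; returns a dict with "image" (384x512x3 uint8, red, green, blue), "z_map" (384x512 float32, m along the optical axis (not along the pixel's ray), 0 where there is no reading), "camera_matrix" (3x3 intrinsics, pixels), "k1" (the pictures are not rectified: a ray, as slopes to the right and down, at radius r is drawn at 1 + k1 r^2 times it, then the intrinsics apply), "R" (3x3) and "t" (3): a world point X has camera coordinates R X + t. Camera axes: x right, y down, z forward; pixel columns grow to the right and rows downward; lengths in m; the calibration is good to about 2 mm. A picture is of the moment at which its call begins.
- finish_job(): hands the job in; it is judged then, once.
The state is a dict: "clock": time; "joint_positions": joint angles; "qd": joint speeds; "joint_efforts": joint torques, N m; "eef_pos": TCP position; "tool_rot": TCP orientation; "force": force on the tool from outside, world axes, zero at the start; "ft_torque": the same for the moment, N m; "gripper_width": finger opening in m; "gripper_force": force on a finger pad.
Only numpy, scipy, OpenCV 4.12 (cv2) and the standard library are available. Lean on these libraries where they do the work, as an engineer would, in place of code of your own. Each camera call takes 0.05 s, during which the arm holds its last target. There are 200 camera calls.

TASK

The snap lids of the three small glass jars are standing proud: press each one fully shut with the fingertips on the soft pad in its middle, palest first so that dark grit does not get into light - the white lid, then the yellow, then the blue. Press gently from above, do not pick up or push the jars about, leave everything else where it stands, and finish clear of the jars.

Things in the scene. Friction and masses are not known exactly. Their poses are not given: they have to be found in the camera images.
- jar_white: small loose glass jar holding glass grit, 41 mm wide, 38 mm high without its lid, about 0.17 kg, wearing the white snap lid; stands upright on the table; origin at the centre of its underside, z up
- top_white (a point): centre of the flat top of the soft round rubber press pad (32 mm wide, same colour) in the middle of the white plastic snap lid (47 mm wide, 15 mm deep, knurled skirt). The pad stands 9 mm proud of the lid, gives 0.67 mm per N for up to 8.5 mm, and springs back. Untouched, this point is 59.5 mm above the table when the lid is fully up and 50.5 mm when it is fully shut
- lid_white (a joint): how far the white lid has been pressed down onto its jar, m: 0 stands fully proud, 0.009 fully shut against its stop (shut from 0.007). Slides straight down, needs about 3 N all the way (the pad then gives some 2 mm), stays where it is left; against the stop only the pad gives further
- jar_yellow: small loose glass jar holding glass grit, 41 mm wide, 38 mm high without its lid, about 0.17 kg, wearing the yellow snap lid; stands upright on the table; origin at the centre of its underside, z up
- top_yellow (a point): centre of the flat top of the soft round rubber press pad (32 mm wide, same colour) in the middle of the yellow plastic snap lid (47 mm wide, 15 mm deep, knurled skirt). The pad stands 9 mm proud of the lid, gives 0.67 mm per N for up to 8.5 mm, and springs back. Untouched, this point is 59.5 mm above the table when the lid is fully up and 50.5 mm when it is fully shut
- lid_yellow (a joint): how far the yellow lid has been pressed down onto its jar, m: 0 stands fully proud, 0.009 fully shut against its stop (shut from 0.007). Slides straight down, needs about 3 N all the way (the pad then gives some 2 mm), stays where it is left; against the stop only the pad gives further
- jar_blue: small loose glass jar holding glass grit, 41 mm wide, 38 mm high without its lid, about 0.17 kg, wearing the blue snap lid; stands upright on the table; origin at the centre of its underside, z up
- top_blue (a point): centre of the flat top of the soft round rubber press pad (32 mm wide, same colour) in the middle of the blue plastic snap lid (47 mm wide, 15 mm deep, knurled skirt). The pad stands 9 mm proud of the lid, gives 0.67 mm per N for up to 8.5 mm, and springs back. Untouched, this point is 59.5 mm above the table when the lid is fully up and 50.5 mm when it is fully shut
- lid_blue (a joint): how far the blue lid has been pressed down onto its jar, m: 0 stands fully proud, 0.009 fully shut against its stop (shut from 0.007). Slides straight down, needs about 3 N all the way (the pad then gives some 2 mm), stays where it is left; against the stop only the pad gives further
- purple_jar: loose bystander: pale plastic jar with a purple cap, 38 mm wide, 75 mm high; origin at the centre of its underside
- lilac_dish: loose bystander: square lilac glass tea-light holder, 64 x 64 x 46 mm; origin at the centre of its underside
- capped_bottle: loose bystander: bottle with a wide white screw cap, 58 mm wide, 113 mm high; origin at the centre of its underside
- yellow_pad: loose bystander: block of yellow sticky notes, 100 x 100 x 12 mm; origin at the centre of its underside

How it is judged:
On the way, in this order (a step that is already met when the one before it is completed fails the run):
1. the white lid is pressed shut (value of joint lid_white above 0.007 m), for 0.1 s.
2. the yellow lid is pressed shut (value of joint lid_yellow above 0.007 m), for 0.1 s.
3. the blue lid is pressed shut (value of joint lid_blue above 0.007 m), for 0.1 s.
At the end, for the whole second after the job is handed in: All three lids are down by at least 7 mm of their 9 mm; the three jars stand still and upright (within 0.1 rad) within 20 mm of where they began, and so do the purple-capped jar, the lilac dish, the white-capped bottle and the yellow pad (value of joint each of lid_white, lid_yellow, lid_blue above 0.007 m and distance of each of jar_white, jar_yellow, jar_blue, purple_jar, lilac_dish, capped_bottle, yellow_pad from where it was at the start of the episode below 0.02 m and angle between each of jar_white, jar_yellow, jar_blue, purple_jar, lilac_dish, capped_bottle, yellow_pad's own z axis and vertical below 0.1 rad and linear speed of each of jar_white, jar_yellow, jar_blue below 0.02 m/s); the robot touches nothing.
It fails at once if the yellow lid is pressed before the white lid is shut (value of joint lid_yellow above 0.004 m and value of joint lid_white below 0.007 m).
It fails at once if the blue lid is pressed before the yellow lid is shut (value of joint lid_blue above 0.004 m and value of joint lid_yellow below 0.007 m).
It fails at once if a lidded jar is lifted more than 8 mm, shoved more than 25 mm or tipped by more than 0.3 rad (height (world z) of any of jar_white, jar_yellow, jar_blue above 0.008 m or distance of any of jar_white, jar_yellow, jar_blue from where it was at the start of the episode above 0.025 m or angle between any of jar_white, jar_yellow, jar_blue's own z axis and vertical above 0.3 rad).
It fails at once if a lidded jar is pressed harder than 25 N, or pressed with the arm or gripper body instead of the fingers (over 2 N) (contact force between the fingers and jar_white above 25 N or contact force between the fingers and jar_yellow above 25 N or contact force between the fingers and jar_blue above 25 N or contact force between the arm and jar_white above 2 N or contact force between the arm and jar_yellow above 2 N or contact force between the arm and jar_blue above 2 N).
It fails at once if a bystander is shoved more than 20 mm or tipped (distance of any of purple_jar, lilac_dish, capped_bottle, yellow_pad from where it was at the start of the episode above 0.02 m or angle between any of purple_jar, lilac_dish, capped_bottle, yellow_pad's own z axis and vertical above 0.3 rad).
It also fails if it takes over 40 s, if anything falls off the work surface, if the arm or the gripper's body presses on something with over 40 N, if the wrist force passes 120 N, or if a joint passes its speed limit or range.

## Working session

There is one attempt and no reset: what is moved stays moved. The work goes in short steps, Python scripts to look and compute and a shell command to move; the robot and the scene stay as the last step left them, time stands still between calls to the robot, and variables do not carry over. Pictures are saved under pics/ and viewed, at most 10 in all, crops included, and the job is handed in when it is done.

```bash
mkdir -p pics; cat > h.py <<'E'
import numpy as np,cv2
from bench import ctrl,optics
def grab(n):
    f=optics.grab_frame(n); np.savez(f'{n}.npz',**f); return f
def cloud(f):
    K=np.array(f['camera_matrix']);z=f['z_map'];h,w=z.shape
    u,v=np.meshgrid(np.arange(w),np.arange(h))
    p=cv2.undistortPoints(np.stack([u,v],-1).reshape(-1,1,2).astype(np.float64),K,np.array([f['k1'],0,0,0.])).reshape(h,w,2)
    P=np.dstack([p*z[...,None],z])
    return (P-np.array(f['t']))@np.array(f['R'])
E
python3 - <<'E'
from h import *
for n in('scene','top'):
    f=grab(n); cv2.imwrite(f'pics/{n}.png',cv2.resize(f['image'][...,::-1],(800,600)))
    print(n,f['k1'],-np.array(f['R']).T@np.array(f['t']))
print(ctrl.sense())
E
```

```text
scene -0.12635722689767626 [-0.19185903  1.10183728  0.60377394]
top -0.09418440937547706 [0.37115139 0.07342731 1.16172232]
{'clock': 0.1, 'joint_positions': array([-9.57405555e-01,  3.85497959e-01,  6.77172357e-03, -4.68713836e-04,
       -1.19398994e+00, -2.58585442e-01]), 'qd': array([ 0.00047582, -0.00021329,  0.00226804,  0.00127496, -0.00154908,
       -0.00047815]), 'joint_efforts': array([-4.69540191e-04, -3.93319774e+01,  1.88929081e+01,  4.19795841e+00,
       -2.60563487e-03, -2.76954992e-07]), 'eef_pos': array([ 0.21697804, -0.58560466,  0.2443185 ]), 'tool_rot': array([-1.76388429e-01,  9.84320148e-01,  9.62116255e-04, -2.07925936e-04]), 'force': array([-0.44210594, -0.92064769,  0.20820086]), 'ft_torque': array([ 0.01539888,  0.01991395, -0.07512326]), 'gripper_force': 0.0, 'gripper_width': 0.08545093188134838}
```

View pics/top.png

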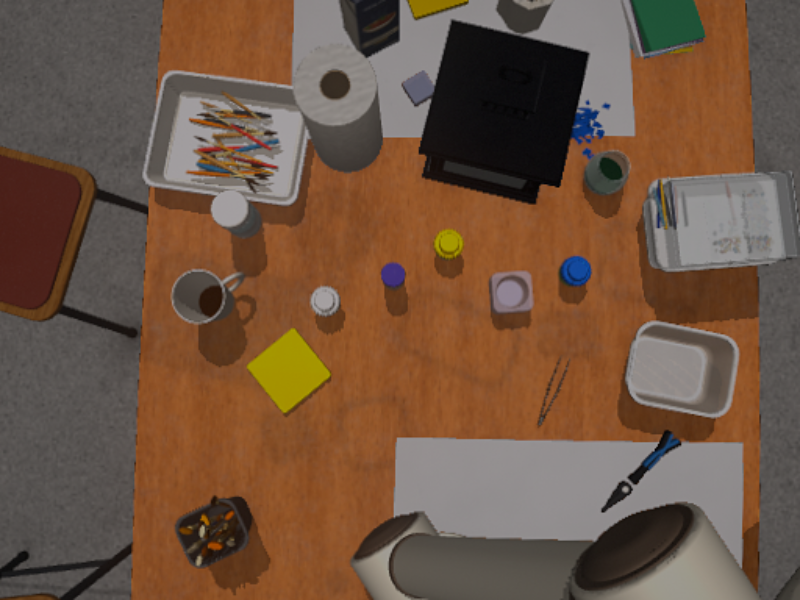

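View pics/scene.png

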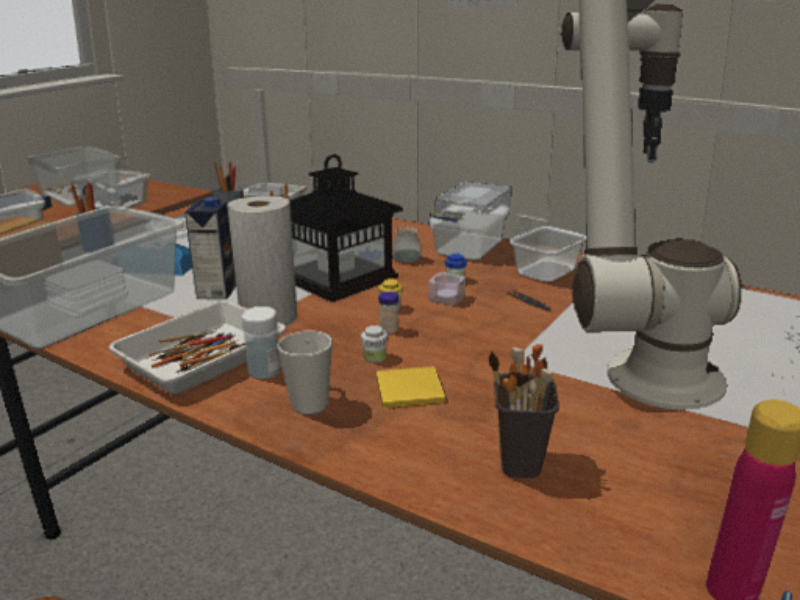

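The top view (800x600) shows the white lid at (325,301), yellow at (449,243) and blue at (576,271). The purple jar is at (393,275), the dish at (511,292), and the lantern stands just beyond the yellow lid. Next I'll measure these.

```bash
cat > m.py <<'E'
from h import *
f=dict(np.load('top.npz'));C=cloud(f);C0=-f['R'].T@f['t']
K=f['camera_matrix'];D=np.array([f['k1'],0,0,0.])
def atz(u,v,z):
    p=cv2.undistortPoints(np.array([[[u,v]]],float),K,D)[0,0]
    d=f['R'].T@np.array([*p,1]);return C0+d*(z-C0[2])/d[2]
s=.64
for n,u,v in(('white',325,301),('yellow',449,243),('blue',576,271),('purple',393,275),('dish',511,292)):
    u,v=u*s,v*s
    c=atz(u,v,.055 if n!='purple' else .075)
    r=np.hypot(C[...,0]-c[0],C[...,1]-c[1])
    m=(r<.04)&(C[...,2]>.03)
    P=C[m];top=P[P[:,2]>np.percentile(P[:,2],98)-.005]
    print(n,'click',c.round(4),'top',top.mean(0).round(4),len(top),'ext',np.ptp(top[:,:2],axis=0).round(3),'mid',((top.max(0)+top.min(0))/2).round(4),'ball',P.mean(0).round(4))
g=C[(C[...,2]>.1)&(C[...,0]>.3)&(C[...,0]<.75)&(C[...,1]<.35)&(C[...,1]>-.35)]
print('tall',g.min(0),g.max(0)); t=C[200:230,150:300,2];print(np.median(t))
l=g[np.abs(g[:,1]+.06)<.16];print('lantern x min by z',[(z,l[(l[:,2]>z)][:,0].min().round(3)) for z in(.1,.15,.18)], l[:,2].max())
im=f['image'][130:220,180:400,::-1];cv2.imwrite('pics/c.png',cv2.resize(im,None,fx=3.6,fy=3.6,interpolation=2))
E
python3 m.py
```

```text
white click [0.4617 0.1946 0.055 ] top [0.464  0.1957 0.0578] 100 ext [0.025 0.029] mid [0.463  0.1969 0.0594] ball [0.4629 0.1954 0.0515]
yellow click [0.5579 0.0025 0.055 ] top [0.5574 0.0031 0.0583] 105 ext [0.028 0.03 ] mid [0.5575 0.0035 0.0602] ball [0.5562 0.0039 0.052 ]
blue click [ 0.5185 -0.1982  0.055 ] top [ 0.5202 -0.1994  0.0586] 107 ext [0.03 0.03] mid [ 0.5193 -0.1987  0.0598] ball [ 0.5189 -0.1971  0.0523]
purple click [0.5027 0.089  0.075 ] top [0.5052 0.089  0.0758] 94 ext [0.031 0.034] mid [0.504  0.0902 0.0772] ball [0.5034 0.0897 0.0722]
dish click [ 0.4828 -0.0959  0.055 ] top [ 0.4837 -0.0976  0.0467] 183 ext [0.063 0.065] mid [ 0.4848 -0.0994  0.0482] ball [ 0.4848 -0.0979  0.0438]
tall [ 0.37115139 -0.34998941  0.10003578] [0.7499867  0.34978524 1.16172232]
-0.00010481817370374281
lantern x min by z [(0.1, np.float64(0.371)), (0.15, np.float64(0.371)), (0.18, np.float64(0.371))] 1.1617223231113478
```

View pics/c.png

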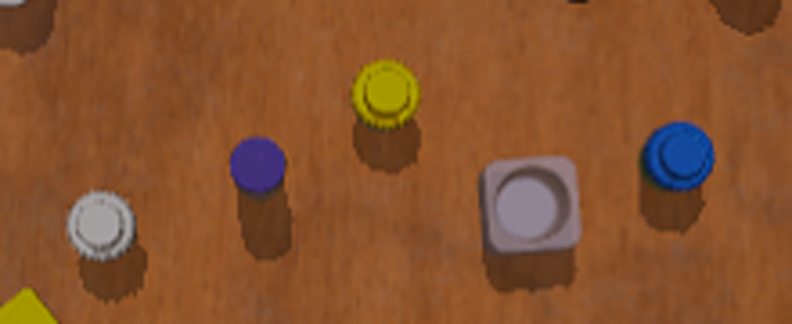

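Each lid reads 58–60 mm high, against an expected 59.5 mm, and the positions agree within about 2 mm. I'll shut the fingers and head for white.

```bash
python3 -m jog '[{"dx":0.3,"dy":0.4},{"dx":0.68,"dy":1},{"dx":0.68,"dy":1},{"dx":0.68,"dy":1},{"dx":0.68,"dy":1},{"dx":0.68,"dy":1},{"dx":0.68,"dy":1},{"dx":0.68,"dy":1},{"dx":0.68,"dy":1},{"dx":0.68,"dy":1}]' -1 20
python3 - <<'E'
exec(open('m.py').read().split("s=.64")[0])
for u,v in((423,178),(537,200),(558,185),(425,160)):print([atz(u*.64,v*.64,z)[:2].round(3).tolist() for z in(0,.15)],C[int(v*.64),int(u*.64)].round(3))
print(ctrl.tips_ahead)
E
```

```text
[[0.676, 0.044], [0.637, 0.048]] [0.676 0.046 0.01 ]
[[0.643, -0.146], [0.608, -0.118]] [ 0.644 -0.145 -0.002]
[[0.67, -0.182], [0.631, -0.149]] [ 0.628 -0.145  0.166]
[[0.707, 0.041], [0.664, 0.046]] [ 0.708  0.041 -0.001]
0.014schema error: expected keys dx, dy, dz, rx, ry, rz
```

```bash
python3 -m jog '[{"dx":0.1,"dy":0.13,"dz":0,"rx":0,"ry":0,"rz":0},{"dx":0.68,"dy":1,"dz":0,"rx":0,"ry":0,"rz":0},{"dx":0.68,"dy":1,"dz":0,"rx":0,"ry":0,"rz":0},{"dx":0.68,"dy":1,"dz":0,"rx":0,"ry":0,"rz":0},{"dx":0.68,"dy":1,"dz":0,"rx":0,"ry":0,"rz":0},{"dx":0.68,"dy":1,"dz":0,"rx":0,"ry":0,"rz":0},{"dx":0.68,"dy":1,"dz":0,"rx":0,"ry":0,"rz":0},{"dx":0.68,"dy":1,"dz":0,"rx":0,"ry":0,"rz":0},{"dx":0.68,"dy":1,"dz":0,"rx":0,"ry":0,"rz":0},{"dx":0.68,"dy":1,"dz":0,"rx":0,"ry":0,"rz":0}]' -1 20
```

```text
clock: 1.1
eef_pos: [0.4208, -0.2862, 0.245]
tool_rot: [-0.177, 0.984, 0.0, -0.0]
force: [0.2, -0.9, -0.7]
gripper_width: 0.0003
gripper_force: 0.0
```

```bash
python3 -m jog '[{"dx":0.07,"dy":1,"dz":0,"rx":0,"ry":0,"rz":0},{"dx":0.07,"dy":1,"dz":0,"rx":0,"ry":0,"rz":0},{"dx":0.07,"dy":1,"dz":0,"rx":0,"ry":0,"rz":0},{"dx":0.07,"dy":1,"dz":0,"rx":0,"ry":0,"rz":0},{"dx":0.07,"dy":1,"dz":0,"rx":0,"ry":0,"rz":0},{"dx":0.07,"dy":1,"dz":0,"rx":0,"ry":0,"rz":0},{"dx":0.07,"dy":1,"dz":0,"rx":0,"ry":0,"rz":0},{"dx":0.07,"dy":1,"dz":0,"rx":0,"ry":0,"rz":0}]'
python3 -m jog '[{"dx":0.07,"dy":0.607,"dz":-0.2,"rx":0,"ry":0,"rz":0},{"dx":0.07,"dy":0.607,"dz":-0.2,"rx":0,"ry":0,"rz":0},{"dx":0.07,"dy":0.607,"dz":-0.2,"rx":0,"ry":0,"rz":0},{"dx":0.07,"dy":0.607,"dz":-0.2,"rx":0,"ry":0,"rz":0},{"dx":0.07,"dy":0.607,"dz":-0.45,"rx":0,"ry":0,"rz":0},{"dx":0.07,"dy":0.607,"dz":-0.45,"rx":0,"ry":0,"rz":0},{"dx":0.07,"dy":0.607,"dz":-0.45,"rx":0,"ry":0,"rz":0},{"dx":0.07,"dy":0.607,"dz":-0.45,"rx":0,"ry":0,"rz":0}]'
```

```text
clock: 1.9
eef_pos: [0.4421, 0.0138, 0.2452]
tool_rot: [-0.177, 0.984, -0.0, -0.0]
force: [1.1, -0.1, 0.4]
gripper_width: 0.0001
gripper_force: 0.0
clock: 2.7
eef_pos: [0.4642, 0.1945, 0.1107]
tool_rot: [-0.175, 0.985, -0.0, 0.0]
force: [-0.2, -0.6, 0.8]
gripper_width: -0.0001
gripper_force: 0.0
```

```bash
python3 -m jog '[{"dx":0,"dy":0,"dz":-0.05,"rx":0,"ry":0,"rz":0},{"dx":0,"dy":0,"dz":-0.09,"rx":0,"ry":0,"rz":0},{"dx":0,"dy":0,"dz":-0.11,"rx":0,"ry":0,"rz":0},{"dx":0,"dy":0,"dz":-0.12,"rx":0,"ry":0,"rz":0},{"dx":0,"dy":0,"dz":-0.13,"rx":0,"ry":0,"rz":0},{"dx":0,"dy":0,"dz":-0.14,"rx":0,"ry":0,"rz":0},{"dx":0,"dy":0,"dz":-0.14,"rx":0,"ry":0,"rz":0},{"dx":0,"dy":0,"dz":-0.14,"rx":0,"ry":0,"rz":0}]'
python3 - <<'E'
from h import *
f=grab('top');cv2.imwrite('pics/w.png',cv2.resize(f['image'][150:240,150:300,::-1],None,fx=5,fy=5,interpolation=2))
f=grab('scene');cv2.imwrite('pics/w2.png',cv2.resize(f['image'][130:250,150:310,::-1],None,fx=5,fy=5,interpolation=2))
E
```

```text
clock: 3.5
eef_pos: [0.4638, 0.1964, 0.0689]
tool_rot: [-0.177, 0.984, 0.0, 0.001]
force: [-0.1, -0.5, 1.3]
gripper_width: 0.0003
gripper_force: 1.0
```

View pics/w2.png

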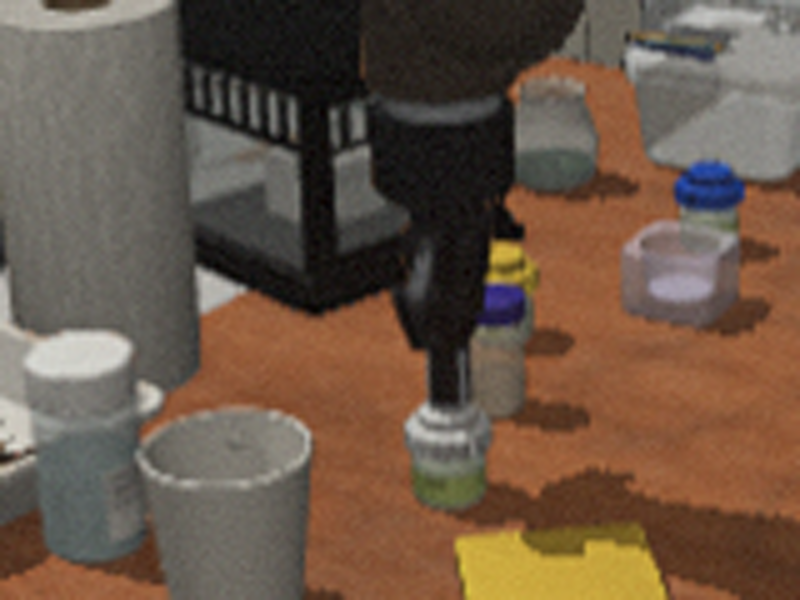

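The shut fingertips sit at (448,405) in the crop, centred on the white pad with the jar upright, so I'll press on.

```bash
python3 -m jog '[{"dx":0,"dy":0,"dz":-0.008,"rx":0,"ry":0,"rz":0},{"dx":0,"dy":0,"dz":-0.016,"rx":0,"ry":0,"rz":0},{"dx":0,"dy":0,"dz":-0.024,"rx":0,"ry":0,"rz":0},{"dx":0,"dy":0,"dz":-0.03,"rx":0,"ry":0,"rz":0},{"dx":0,"dy":0,"dz":-0.03,"rx":0,"ry":0,"rz":0},{"dx":0,"dy":0,"dz":-0.03,"rx":0,"ry":0,"rz":0}]'
```

```text
clock: 4.2
eef_pos: [0.4638, 0.1964, 0.0598]
tool_rot: [-0.177, 0.984, 0.0, 0.001]
force: [1.3, -0.5, 5.4]
gripper_width: 0.0003
gripper_force: 3.1
```

```bash
python3 -m jog '[{"dx":0,"dy":0,"dz":-0.005,"rx":0,"ry":0,"rz":0},{"dx":0,"dy":0,"dz":-0.005,"rx":0,"ry":0,"rz":0},{"dx":0,"dy":0,"dz":-0.005,"rx":0,"ry":0,"rz":0}]'
python3 -m jog '[{"dx":0,"dy":0,"dz":0.03,"rx":0,"ry":0,"rz":0},{"dx":0,"dy":0,"dz":0.1,"rx":0,"ry":0,"rz":0},{"dx":0,"dy":0,"dz":0.25,"rx":0,"ry":0,"rz":0},{"dx":0,"dy":0,"dz":0.4,"rx":0,"ry":0,"rz":0},{"dx":0,"dy":0,"dz":0.4,"rx":0,"ry":0,"rz":0},{"dx":0,"dy":0,"dz":0.4,"rx":0,"ry":0,"rz":0}]'
```

```text
clock: 4.5
eef_pos: [0.4639, 0.1963, 0.0586]
tool_rot: [-0.177, 0.984, 0.0, 0.001]
force: [1.7, -0.9, 8.9]
gripper_width: -0.0001
gripper_force: 4.0
clock: 5.1
eef_pos: [0.4624, 0.196, 0.1783]
tool_rot: [-0.176, 0.984, 0.001, -0.0]
force: [-0.1, -0.5, -1.7]
gripper_width: -0.0005
gripper_force: 0.0
```

```bash
python3 -m jog '[{"dx":0.312,"dy":-0.643,"dz":0,"rx":0,"ry":0,"rz":0},{"dx":0.312,"dy":-0.643,"dz":0,"rx":0,"ry":0,"rz":0},{"dx":0.312,"dy":-0.643,"dz":0,"rx":0,"ry":0,"rz":0},{"dx":0.312,"dy":-0.643,"dz":0,"rx":0,"ry":0,"rz":0},{"dx":0.312,"dy":-0.643,"dz":0,"rx":0,"ry":0,"rz":0},{"dx":0.312,"dy":-0.643,"dz":0,"rx":0,"ry":0,"rz":0},{"dx":0.312,"dy":-0.643,"dz":-0.1,"rx":0,"ry":0,"rz":0},{"dx":0.312,"dy":-0.643,"dz":-0.2,"rx":0,"ry":0,"rz":0},{"dx":0.312,"dy":-0.643,"dz":-0.227,"rx":0,"ry":0,"rz":0},{"dx":0.312,"dy":-0.643,"dz":-0.227,"rx":0,"ry":0,"rz":0}]'
python3 - <<'E'
from h import *
f=grab('top');C=cloud(f);print(ctrl.sense()['eef_pos'])
r=np.hypot(C[...,0]-.463,C[...,1]-.196)
P=C[(r<.01)];print(np.median(P,axis=0));P=C[(r<.03)&(C[...,2]>.04)];print(P.mean(0))
f=grab('scene');cv2.imwrite('pics/y.png',cv2.resize(f['image'][130:250,150:310,::-1],None,fx=5,fy=5,interpolation=2))
E
```

```text
clock: 6.1
eef_pos: [0.5552, 0.0038, 0.108]
tool_rot: [-0.177, 0.984, -0.0, -0.002]
force: [-0.4, -0.1, -0.2]
gripper_width: 0.0002
gripper_force: 0.0
[0.55645953 0.00392206 0.10955293]
[0.4635282  0.19487885 0.41722434]
[0.47221876 0.19127978 0.43005142]
```

View pics/y.png

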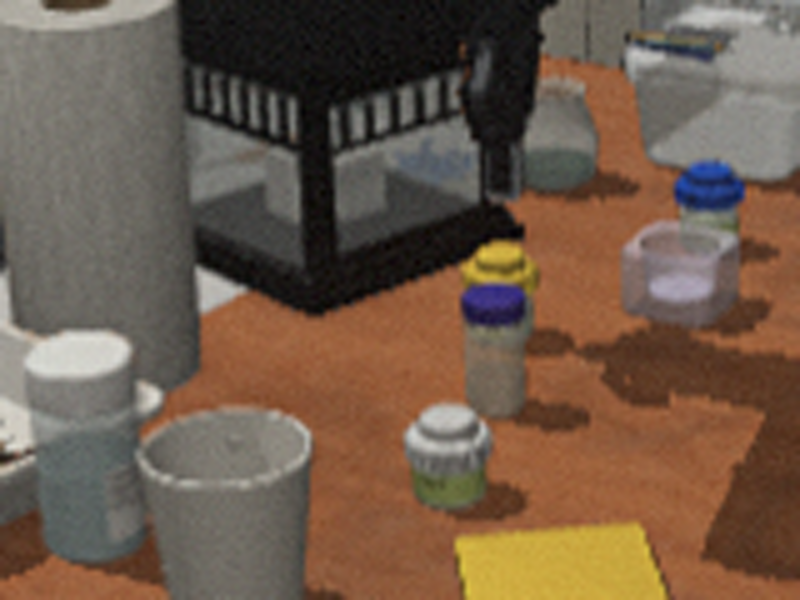

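The white jar stands upright at (447,455) and the tips hang above the yellow lid at (500,195). The top camera is blocked by the arm, so I'll check white's height in the scene camera's depth.

```bash
cat > hz.py <<'E'
from h import *
import sys
f=grab('scene');C=cloud(f)
for n,x,y in(('white',.463,.196),('yellow',.557,.0033),('blue',.520,-.199)):
    r=np.hypot(C[...,0]-x,C[...,1]-y);P=C[(r<.017)&(C[...,2]>.035)&(C[...,2]<.07)]
    if len(P)>3: print(n,len(P),'z98',np.percentile(P[:,2],[50,80,95]).round(4))
E
python3 hz.py
```

```text
white 69 z98 [0.0497 0.0511 0.0523]
yellow 47 z98 [0.0586 0.0603 0.0607]
blue 37 z98 [0.0553 0.057  0.0576]
```

White's top is at about 50.5 mm, so it is shut; yellow and blue are still up. Next I press yellow.

```bash
python3 -m jog '[{"dx":0,"dy":0,"dz":-0.06,"rx":0,"ry":0,"rz":0},{"dx":0,"dy":0,"dz":-0.1,"rx":0,"ry":0,"rz":0},{"dx":0,"dy":0,"dz":-0.115,"rx":0,"ry":0,"rz":0},{"dx":0,"dy":0,"dz":-0.125,"rx":0,"ry":0,"rz":0},{"dx":0,"dy":0,"dz":-0.133,"rx":0,"ry":0,"rz":0},{"dx":0,"dy":0,"dz":-0.141,"rx":0,"ry":0,"rz":0},{"dx":0,"dy":0,"dz":-0.149,"rx":0,"ry":0,"rz":0},{"dx":0,"dy":0,"dz":-0.157,"rx":0,"ry":0,"rz":0},{"dx":0,"dy":0,"dz":-0.164,"rx":0,"ry":0,"rz":0},{"dx":0,"dy":0,"dz":-0.169,"rx":0,"ry":0,"rz":0},{"dx":0,"dy":0,"dz":-0.169,"rx":0,"ry":0,"rz":0},{"dx":0,"dy":0,"dz":-0.169,"rx":0,"ry":0,"rz":0}]'
```

```text
clock: 7.45
eef_pos: [0.557, 0.0032, 0.0596]
tool_rot: [-0.177, 0.984, -0.0, 0.0]
force: [-3.5, -0.3, 6.9]
gripper_width: 0.0002
gripper_force: 3.3
```

```bash
python3 -m jog '[{"dx":0,"dy":0,"dz":-0.004,"rx":0,"ry":0,"rz":0},{"dx":0,"dy":0,"dz":-0.004,"rx":0,"ry":0,"rz":0},{"dx":0,"dy":0,"dz":-0.004,"rx":0,"ry":0,"rz":0}]'
python3 -m jog '[{"dx":0,"dy":0,"dz":0.03,"rx":0,"ry":0,"rz":0},{"dx":0,"dy":0,"dz":0.1,"rx":0,"ry":0,"rz":0},{"dx":0,"dy":0,"dz":0.25,"rx":0,"ry":0,"rz":0},{"dx":0,"dy":0,"dz":0.4,"rx":0,"ry":0,"rz":0},{"dx":0,"dy":0,"dz":0.4,"rx":0,"ry":0,"rz":0},{"dx":0,"dy":0,"dz":0.4,"rx":0,"ry":0,"rz":0}]'
python3 hz.py
```

```text
clock: 7.75
eef_pos: [0.557, 0.0031, 0.0587]
tool_rot: [-0.177, 0.984, -0.0, 0.0]
force: [-2.8, 0.0, 8.0]
gripper_width: -0.0001
gripper_force: 4.0
clock: 8.35
eef_pos: [0.5572, 0.0034, 0.179]
tool_rot: [-0.176, 0.984, 0.0, 0.002]
force: [-0.7, 0.0, -1.5]
gripper_width: -0.0002
gripper_force: 0.0
white 66 z98 [0.0501 0.051  0.0521]
yellow 40 z98 [0.0496 0.0512 0.0523]
blue 36 z98 [0.0554 0.0565 0.0571]
```

Yellow is shut too (about 50.5 mm). Next is blue.

```bash
python3 -m jog '[{"dx":-0.123,"dy":-0.1,"dz":0,"rx":0,"ry":0,"rz":0},{"dx":-0.123,"dy":-0.674,"dz":0,"rx":0,"ry":0,"rz":0},{"dx":-0.123,"dy":-0.674,"dz":0,"rx":0,"ry":0,"rz":0},{"dx":-0.123,"dy":-0.674,"dz":0,"rx":0,"ry":0,"rz":0},{"dx":-0.123,"dy":-0.674,"dz":0,"rx":0,"ry":0,"rz":0},{"dx":-0.123,"dy":-0.674,"dz":0,"rx":0,"ry":0,"rz":0},{"dx":-0.123,"dy":-0.674,"dz":-0.1,"rx":0,"ry":0,"rz":0},{"dx":-0.123,"dy":-0.674,"dz":-0.2,"rx":0,"ry":0,"rz":0},{"dx":-0.123,"dy":-0.674,"dz":-0.23,"rx":0,"ry":0,"rz":0},{"dx":-0.123,"dy":-0.674,"dz":-0.23,"rx":0,"ry":0,"rz":0}]'
python3 - <<'E'
from h import *
f=grab('scene');cv2.imwrite('pics/b.png',cv2.resize(f['image'][110:210,200:340,::-1],None,fx=5,fy=5,interpolation=2))
E
```

```text
clock: 9.4
eef_pos: [0.5186, -0.1983, 0.1067]
tool_rot: [-0.177, 0.984, 0.001, -0.003]
force: [-0.5, -1.6, 0.9]
gripper_width: -0.0004
gripper_force: 0.0
```

View pics/b.png

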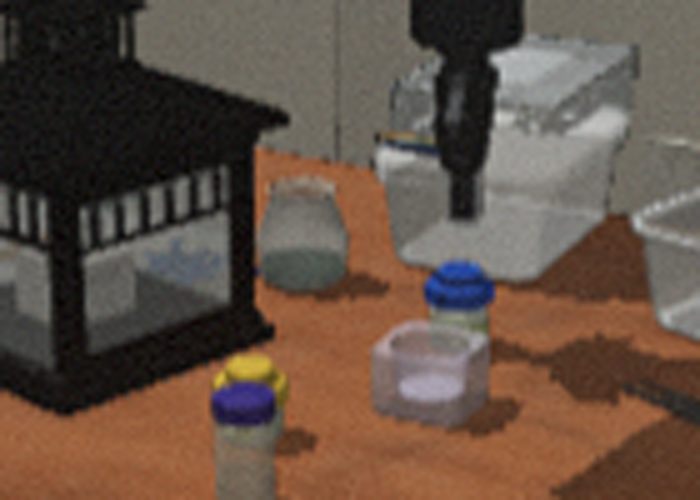

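The tips at (463,218) are right above the blue pad at (460,268), so I can press.

```bash
python3 -m jog '[{"dx":0,"dy":0,"dz":-0.06,"rx":0,"ry":0,"rz":0},{"dx":0,"dy":0,"dz":-0.1,"rx":0,"ry":0,"rz":0},{"dx":0,"dy":0,"dz":-0.115,"rx":0,"ry":0,"rz":0},{"dx":0,"dy":0,"dz":-0.125,"rx":0,"ry":0,"rz":0},{"dx":0,"dy":0,"dz":-0.133,"rx":0,"ry":0,"rz":0},{"dx":0,"dy":0,"dz":-0.141,"rx":0,"ry":0,"rz":0},{"dx":0,"dy":0,"dz":-0.149,"rx":0,"ry":0,"rz":0},{"dx":0,"dy":0,"dz":-0.157,"rx":0,"ry":0,"rz":0},{"dx":0,"dy":0,"dz":-0.164,"rx":0,"ry":0,"rz":0},{"dx":0,"dy":0,"dz":-0.169,"rx":0,"ry":0,"rz":0},{"dx":0,"dy":0,"dz":-0.169,"rx":0,"ry":0,"rz":0},{"dx":0,"dy":0,"dz":-0.169,"rx":0,"ry":0,"rz":0}]'
```

```text
clock: 10.65
eef_pos: [0.5201, -0.1991, 0.0589]
tool_rot: [-0.177, 0.984, -0.0, 0.0]
force: [-1.3, 1.2, 7.1]
gripper_width: 0.0001
gripper_force: 3.8
```

```bash
python3 -m jog '[{"dx":0,"dy":0,"dz":0.03,"rx":0,"ry":0,"rz":0},{"dx":0,"dy":0,"dz":0.1,"rx":0,"ry":0,"rz":0},{"dx":0,"dy":0,"dz":0.25,"rx":0,"ry":0,"rz":0},{"dx":0,"dy":0,"dz":0.5,"rx":0,"ry":0,"rz":0},{"dx":0,"dy":0,"dz":0.6,"rx":0,"ry":0,"rz":0},{"dx":0,"dy":0,"dz":0.6,"rx":0,"ry":0,"rz":0},{"dx":0,"dy":0,"dz":0.6,"rx":0,"ry":0,"rz":0},{"dx":0,"dy":0,"dz":0.6,"rx":0,"ry":0,"rz":0}]'
python3 hz.py
python3 - <<'E'
from h import *
f=dict(np.load('scene.npz'));cv2.imwrite('pics/e.png',cv2.resize(f['image'][130:260,150:330,::-1],None,fx=4,fy=4,interpolation=2))
E
```

```text
clock: 11.45
eef_pos: [0.5189, -0.1988, 0.2366]
tool_rot: [-0.176, 0.984, 0.001, -0.001]
force: [0.0, -0.2, -0.2]
gripper_width: -0.0005
gripper_force: 0.0
white 68 z98 [0.0494 0.0509 0.0521]
yellow 41 z98 [0.0498 0.0507 0.0524]
blue 33 z98 [0.0472 0.0478 0.0491]
```

View pics/e.png

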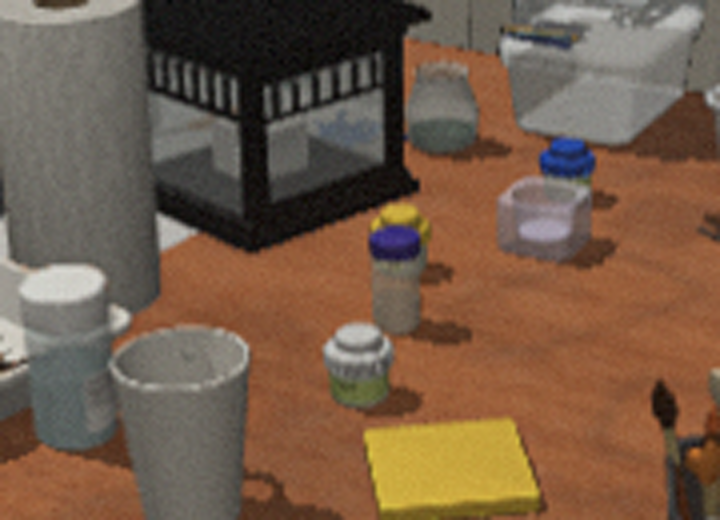

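Blue's top came down about 9 mm (57 to 48 mm, with the same camera offset as before). All three jars stand upright at (358,365), (400,235) and (567,165), and the bystanders and gripper are clear.

```bash
python3 -c "
from bench import finish_job
print(finish_job())"
```

```text
the job is handed in; nothing more can be done
None
```

I pressed the white, yellow and blue lids shut in that order, each measuring about 9 mm lower afterwards; the jars and bystanders looked undisturbed, the arm finished clear, and the job is handed in, though no verdict was returned.

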